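# Restock the gravity-feed tin lanes

### The arm

A 6-joint arm with a two-finger parallel gripper is mounted at the origin on a cart in front of the work surface, level with it; the furniture and walls round the work are solid. World frame = base frame: x ahead of the robot, y to its left, z up, the work surface at z = 0. Lengths are in m, angles in rad, forces in N, time in s.
With the tool pointing down it reaches from about 0.325 to 0.9 m from the base axis. Payload 3.5 kg.
Tool frame: the origin (TCP) lies midway between the tips of the shut fingers; the grasp point (between the pads) lies 19 mm behind it; z points along the fingers, y is the line along which they close (so a half turn about z gives the same grasp; the last joint's range is limited). The gripper opens to 85 mm and grips with 20 to 120 N. Pads are 22 mm wide; open, the fingers measure 114 mm over their backs; the gripper's body (76 mm by 85 mm) begins 54 mm behind the grasp point. The pads swing forward as they close: fully open they stand 13 mm farther back than shut.
Start: joints at [-1.311, 0.276, -0.026, 1.268, 0, 1.467], TCP at [0.222, -0.584, 0.231] pointing down, gripper open.
Joint ranges: [-3.12, 3.12], [-0.85, 1.88], [-1.08, 1.24], [-1.95, 2.15], [-1.57, 1.53], [-3.14, 3.14]. Speed limits (rad/s): [2.57, 2.57, 3.14, 3.14, 3.14, 3.14].

### API

Orientations are given as a unit quaternion [w, x, y, z].
In Python, from bench import get_obs, optics, hand_in gives the robot as it stands.
- The arm moves only by the tool drive_tool, never from a script. Its argument "plan" is a list of rows, each an object of numbers: "dx", "dy", "dz": the shift along the tool's x, y, z as a fraction of full scale; "twist": the turn about the tool's z as a fraction of full scale. In form: [{"dx": .., "dy": .., "dz": .., "twist": ..}, ...]. A call has 1 to 20 rows; each row shifts and turns the commanded pose from where the row before left it, along the tool's axes as they then stand; what a row does not reach is not made up. Full scale, the value 1, is 0.12 m for a shift and 90 degrees for a turn. A row lasts 1/10 s, in which the tool goes at most 50 mm and 8.59 degrees, less where a joint would pass 70% of its speed; a pose out of reach is approached as far as the arm can. A call with a number of a shift or a turn outside -1 to 1 is refused whole. A call with a gripper value outside its range is refused whole. "fingers" is the closure, from -1 (fully open) to 1 (shut), set as the call begins (left out, the last holds). The fingers move at their own pace and stop on an object; "squeeze" is the grip in N (left out, the last holds). Time passes only in rows, so rows that do not move let the fingers close. It gives the time, the measured TCP pose, the force and the opening at its end, in the units of the state.
- get_obs(): the state, without advancing time (a new reading comes with each control period).
- optics.get_image(name): name is "side" or "top"; returns a dict with "img" (384x512x3 uint8, red, green, blue), "vfov" (degrees; the focal length in pixels is half the picture's height over the tangent of half this angle, whatever the lens; pixels are square), "cx", "cy" (the principal point, pixels), "dist" ([k1, k2, p1, p2, k3] as OpenCV has them; the pictures are not rectified), "R" (3x3) and "t" (3): a world point X has camera coordinates R X + t. Camera axes: x right, y down, z forward; pixel columns grow to the right and rows downward; lengths in m; the calibration is good to about 2 mm. A picture is of the moment at which its call begins. There is no depth.
- hand_in(): hands the job in, once; it reports no verdict.
The state is a dict: "clock": time; "joint_pos": joint angles; "dq": joint speeds; "effort": joint torques, N m; "tcp_pos": TCP position; "tcp_rot": TCP orientation; "ft_force": force on the tool from outside, world axes, zero at the start; "torque": the same for the moment, N m; "finger_gap": opening from 0.0 (shut) to 1.0 (fully open).
Only numpy, scipy, OpenCV 4.12 (cv2) and the standard library are available. Lean on these libraries where they do the work, as an engineer would, in place of code of your own. Each camera call takes 0.05 s, during which the arm holds its last target. There are 200 camera calls.

### The job

Restock the gravity-feed lanes: load each of the four tins from the ribbed tray into the one lane made to its size (its width suits the tin's length, its wire guard the tin's diameter). A tin laid crosswise in the open mouth at a lane's rear rolls down under the guard by itself; finish with all four resting at the front stops of their lanes. Do not push away or knock over the standing tin and the carton behind the work.

Things in the scene. Friction and masses are not known exactly. Their poses are not given: they have to be found in the camera images.
- squat_tin: Round food tin, paper label, steel ends (the shortest, squat and fat), 60 mm in diameter and 46 mm long, lying on its side on the grey ribbed tray (ribs 9 mm, rim 12 mm above the table). Origin at the tin's centre (37 mm above the table at the start); its y axis is the tin's long axis (level), so it is clasped from above with the fingers on both flanks, square to y.
- small_tin: Round food tin, paper label, steel ends (the small one, thin and fairly short), 48 mm in diameter and 62 mm long, lying on its side on the grey ribbed tray (ribs 9 mm, rim 12 mm above the table). Origin at the tin's centre (31 mm above the table at the start); its y axis is the tin's long axis (level), so it is clasped from above with the fingers on both flanks, square to y.
- stout_tin: Round food tin, paper label, steel ends (the biggest, fat and long), 60 mm in diameter and 80 mm long, lying on its side on the grey ribbed tray (ribs 9 mm, rim 12 mm above the table). Origin at the tin's centre (37 mm above the table at the start); its y axis is the tin's long axis (level), so it is clasped from above with the fingers on both flanks, square to y.
- slim_tin: Round food tin, paper label, steel ends (the longest, thin), 48 mm in diameter and 98 mm long, lying on its side on the grey ribbed tray (ribs 9 mm, rim 12 mm above the table). Origin at the tin's centre (31 mm above the table at the start); its y axis is the tin's long axis (level), so it is clasped from above with the fingers on both flanks, square to y.
- lane_1: Grey sheet-metal tin lane on a plywood board, the narrowest of four: 62 mm clear between its cheeks, 68 mm over the deck under its wire guard. All lanes: 276 mm long; origin at the centre of the underside, 12 mm above the table; x along the lane to its closed rear, away from the robot; y across, z up. Deck slopes 9 degrees down to -x; its surface is 12 + 0.158 (x + 135) mm above the origin (x in mm).
- lane_2: Grey sheet-metal tin lane on a plywood board, the second narrowest of four: 78 mm clear between its cheeks, 56 mm over the deck under its wire guard. Axes as lane_1. All lanes: front stop at x = -134 mm, 45 mm tall; rear plate at x = 134 mm, 105 mm tall. A tin let go in the loading mouth with its long axis across the lane rolls by itself to the front stop.
- lane_3: Grey sheet-metal tin lane on a plywood board, the second widest of four: 96 mm clear between its cheeks, 68 mm over the deck under its wire guard. Axes as lane_1. All lanes: the guard (two hoops, spine and side wires of 5 mm steel) covers the run from x = -110 to -47 mm; the open loading mouth is between x = -47 and 133 mm, best loaded at x = 55.
- lane_4: Grey sheet-metal tin lane on a plywood board, the widest of four: 114 mm clear between its cheeks, 56 mm over the deck under its wire guard. Axes as lane_1. All lanes: cheeks stand 26 mm over the deck; behind x = 0 they carry lips, 16 mm high, flared 25 degrees outward. A tin has 8 mm play at either end in its own lane; deck, cheeks and wires are slippery, and the stop squares up a tin that arrives askew.
- tall_tin: Bystander: ordinary standing food tin, 75 mm in diameter, 110 mm tall, behind the tray; origin at the centre of its foot, z up.
- carton: Bystander: ordinary tomato carton, 66 x 99 x 96 mm, standing behind the board; origin at the centre of its underside, z up.

How it is judged:
At the end, for the whole second after the job is handed in: Each tin lies still and released in its own lane at the front stop: centre 8 mm before to 12 mm behind the spot where it touches the stop, within 12 mm of the lane's middle and 10 mm of its lying height, long axis across the lane within 0.2 rad (x of squat_tin in the frame of lane_1 between -0.112 and -0.092 m and y of squat_tin in the frame of lane_1 between -0.012 and 0.012 m and z of squat_tin in the frame of lane_1 between 0.039 and 0.057 m and angle between the y axis of squat_tin and the y axis of lane_1, either way round below 0.2 rad and linear speed of each of squat_tin, small_tin, stout_tin, slim_tin below 0.03 m/s and contact force between each of squat_tin, small_tin, stout_tin, slim_tin and the fingers below 0.1 N and x of small_tin in the frame of lane_2 between -0.118 and -0.098 m and y of small_tin in the frame of lane_2 between -0.012 and 0.012 m and z of small_tin in the frame of lane_2 between 0.032 and 0.05 m and angle between the y axis of small_tin and the y axis of lane_2, either way round below 0.2 rad and x of stout_tin in the frame of lane_3 between -0.112 and -0.092 m and y of stout_tin in the frame of lane_3 between -0.012 and 0.012 m and z of stout_tin in the frame of lane_3 between 0.039 and 0.057 m and angle between the y axis of stout_tin and the y axis of lane_3, either way round below 0.2 rad and x of slim_tin in the frame of lane_4 between -0.118 and -0.098 m and y of slim_tin in the frame of lane_4 between -0.012 and 0.012 m and z of slim_tin in the frame of lane_4 between 0.032 and 0.05 m and angle between the y axis of slim_tin and the y axis of lane_4, either way round below 0.2 rad).
It fails at once if the bystanding standing tin is pushed more than 30 mm or knocked over (distance of tall_tin from where it was at the start of the episode above 0.03 m or angle between tall_tin's own z axis and vertical above 0.35 rad).
It fails at once if the bystanding carton is pushed more than 30 mm or knocked over (distance of carton from where it was at the start of the episode above 0.03 m or angle between carton's own z axis and vertical above 0.35 rad).
It also fails if it takes over 104 s, if anything falls off the work surface, if the arm or the gripper's body presses on something with over 40 N, if the wrist force passes 120 N, or if a joint passes its speed limit or range.

## Working session

There is one attempt and no reset: what is moved stays moved. The work goes in short steps, Python scripts to look and compute and a tool call to move; the robot and the scene stay as the last step left them, time stands still between calls to the robot, and variables do not carry over. Pictures are saved under pics/ and viewed, on a budget of 14 in all, crops included, one or two more only if the job needs it, and the job is handed in when it is done.

Besides the shell and the picture viewer there is one more tool, called after ">>>" in YAML: its name, and indented under it one key for each argument. drive_tool: Moves the arm, as the interface text tells. Shift numbers are shares of 0.12 m and turn numbers shares of 90 degrees, none past 1 either way. Its arguments: {"type":"object","properties":{"plan":{"type":"array"},"fingers":{"type":"number"},"squeeze":{"type":"number"}},"required":["plan"]}

```bash
mkdir -p pics; ls; cat > h.py <<'E'
import numpy as np, cv2, pickle
def cam(c):
    f=c['img'].shape[0]/2/np.tan(np.radians(c['vfov'])/2)
    K=np.array([[f,0,c['cx']],[0,f,c['cy']],[0,0,1.]])
    return K,np.array(c['dist'],float),np.array(c['R']),np.array(c['t'])
def ray(c,uv,z):
    K,d,R,t=cam(c)
    n=cv2.undistortPoints(np.array(uv,float).reshape(-1,1,2),K,d).reshape(-1,2)
    D=np.c_[n,np.ones(len(n))]@R; o=-R.T@t
    z=np.broadcast_to(z,len(n))
    return o+D*((z-o[2])/D[:,2])[:,None]
def proj(c,X):
    K,d,R,t=cam(c)
    return cv2.projectPoints(np.array(X,float).reshape(-1,1,3),cv2.Rodrigues(R)[0],t,K,d)[0].reshape(-1,2)
def shoot(n,tag):
    from bench import optics
    c=optics.get_image(n); pickle.dump(c,open(f'{tag}.pkl','wb')); return c
def load(tag): return pickle.load(open(f'{tag}.pkl','rb'))
def save(c,f,crop=None,s=1):
    im=c['img'][...,::-1]
    if crop: im=im[crop[1]:crop[3],crop[0]:crop[2]]
    cv2.imwrite(f'pics/{f}.png',cv2.resize(im,None,fx=s,fy=s,interpolation=cv2.INTER_CUBIC))
E
python3 - <<'E'
from h import *
from bench import get_obs
for n in('top','side'):
    c=shoot(n,n+'0'); save(c,n+'0',s=1.5625); print(n,c['vfov'],-np.array(c['R']).T@c['t'],c['dist'])
print(get_obs())
E
```

```text
pics
top 56.34238596089934 [ 0.47904528 -0.00840152  0.99929208] [-0.00039374  0.          0.          0.          0.        ]
side 57.59500903917726 [0.14562185 0.75131376 0.75754046] [0.01834969 0.         0.         0.         0.        ]
{'clock': 0.1, 'joint_pos': array([-1.31138704e+00,  2.77058101e-01, -2.77665947e-02,  1.26799513e+00,
        1.06301300e-05,  1.46741231e+00]), 'dq': array([ 0.00098529, -0.00094895,  0.00327965,  0.00016342,  0.00111929,
        0.00037691]), 'effort': array([-2.87185981e-05, -4.46707535e+01,  2.96128231e+01,  8.44687340e-03,
       -5.41344070e-05,  4.04907468e-06]), 'tcp_pos': array([ 0.2216231 , -0.58362274,  0.23026002]), 'tcp_rot': array([-1.00908565e-03,  9.83592188e-01,  1.80403391e-01, -7.35502401e-05]), 'ft_force': array([ 0.17295576,  0.29382296, -0.60381574]), 'torque': array([-0.06943395,  0.06127049,  0.02151621]), 'finger_gap': 1.0014534558579111}
```

View pics/top0.png

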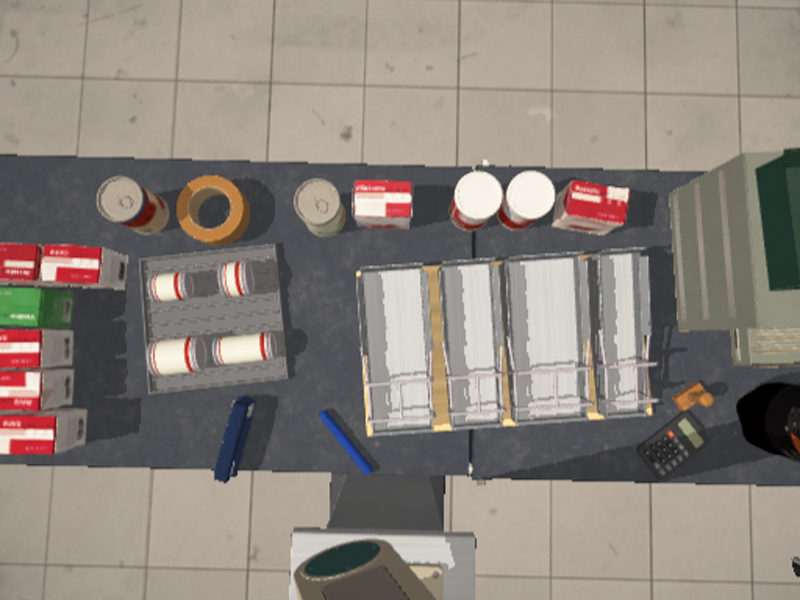

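View pics/side0.png

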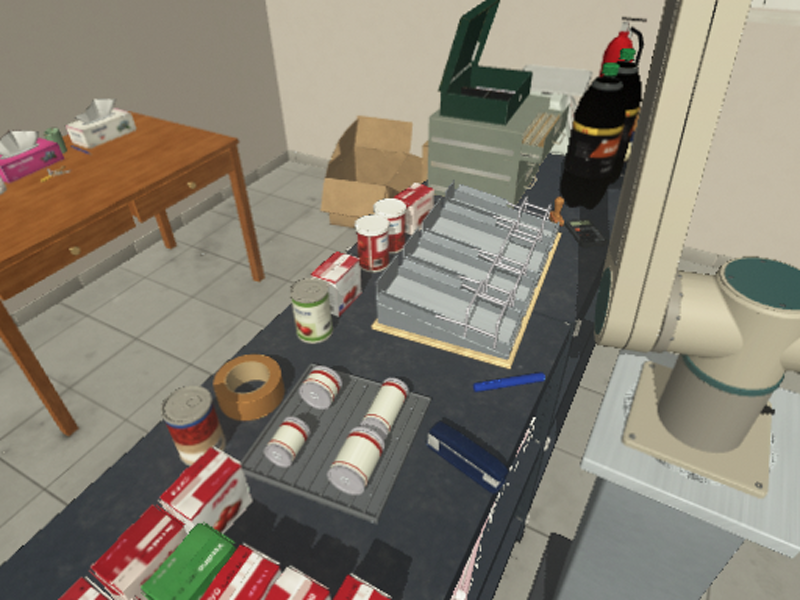

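The top picture shows the tray on the left: small tin at about (170,287), squat (235,278), stout (178,355) and slim (243,348). The lanes from left to right look like 3, 2, 4, 1. The side picture agrees. Next I'll take enlarged crops of both.

```bash
python3 - <<'E'
from h import *
c=load('top0'); save(c,'tray',(86,150,190,255),s=5.7); save(c,'lanes',(222,155,426,283),s=3.9)
E
```

```text
(no output)
```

View pics/tray.png

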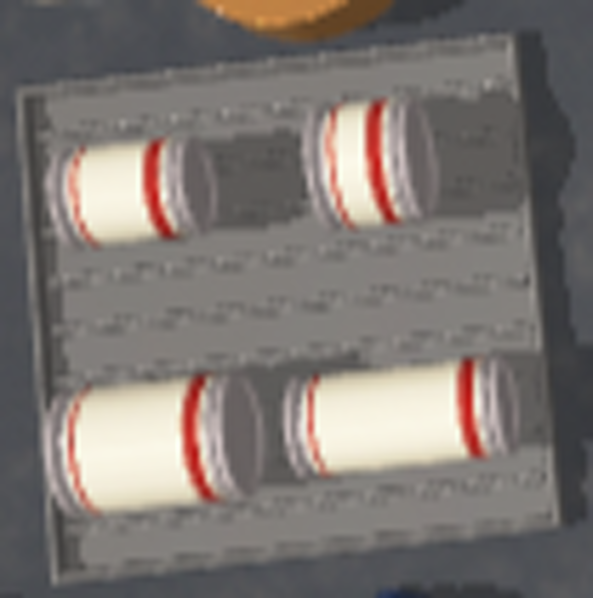

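View pics/lanes.png

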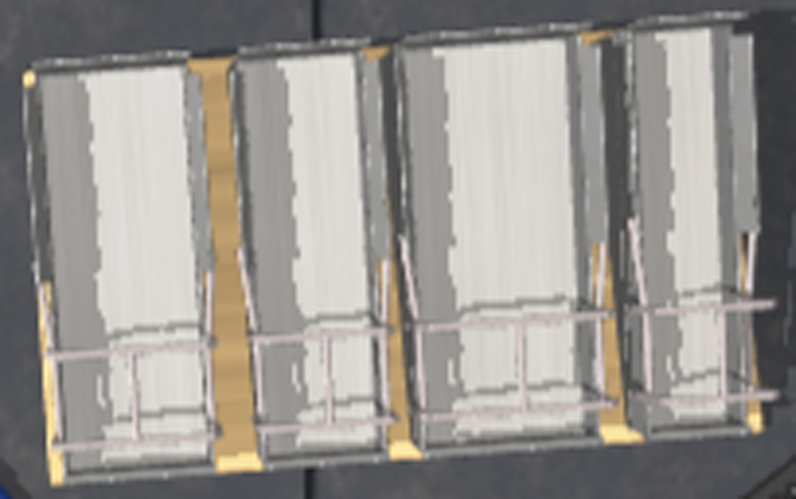

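```bash
cat > m.py <<'E'
from h import *
from scipy.optimize import least_squares
c=load('top0')
f=lambda u,o,s:(np.array(u,float)+.5)/s-.5+np.array(o)
tr=ray(c,f([(20,90),(515,37),(560,522),(57,582)],(86,150),5.7),.012)
print('tray',tr.round(3)); 
d=tr[0]-tr[1];e=tr[3]-tr[2]; yaw=np.mean([np.arctan2(-v[0],v[1]) for v in(d,e)]);print('yaw',yaw, np.arctan2(-d[0],d[1]),np.arctan2(-e[0],e[1]))
tins=dict(small=(.024,.062,.031,48,216,138,247),squat=(.03,.046,.037,304,438,96,230),stout=(.03,.08,.037,45,263,373,518),slim=(.024,.098,.031,285,520,357,480))
def cyl(x,y,z,r,L,yaw):
    a=np.linspace(0,2*np.pi,60); P=[]
    ax=np.array([-np.sin(yaw),np.cos(yaw),0]);pr=np.array([np.cos(yaw),np.sin(yaw),0])
    for s in(-1,1): P+=[np.array([x,y,z])+s*L/2*ax+r*(np.cos(t)*pr+np.sin(t)*np.array([0,0,1])) for t in a]
    return proj(c,P)
if __name__=='__main__':
  for n,(r,L,z,u0,u1,v0,v1) in tins.items():
    lo=f((u0,v0),(86,150),5.7);hi=f((u1,v1),(86,150),5.7)
    def res(p):
        q=cyl(p[0],p[1],z,r,L,yaw); return np.r_[q.min(0)-lo,q.max(0)-hi]
    s=least_squares(res,ray(c,[(lo+hi)/2],z)[0,:2]);print(n,s.x.round(4),s.fun.round(2),'r',np.hypot(*s.x).round(3))
  g=lambda u:f(u,(222,155),3.9)
  R=ray(c,g([(30,70),(192,57),(235,58),(370,42),(400,42),(585,28),(632,22),(748,13)]),.117)
  F=ray(c,g([(60,479),(215,467),(262,468),(390,455),(428,450),(600,438),(632,436),(748,428)]),.057)
  for i,n in enumerate((3,2,4,1)):
    r=R[2*i:2*i+2];k=F[2*i:2*i+2];m=(r.mean(0)+k.mean(0))/2;v=r.mean(0)-k.mean(0);w=r[0]-r[1]; w2=k[0]-k[1]
    print('lane',n,m[:2].round(4),'len',np.hypot(*v[:2]).round(3),'yaw along',np.arctan2(v[1],v[0]).round(3),'w',np.hypot(*w[:2]).round(3),np.arctan2(-w[0],w[1]).round(3),np.hypot(*w2[:2]).round(3))
E
python3 m.py
```

```text
tray [[0.618 0.447 0.012]
 [0.65  0.208 0.012]
 [0.416 0.176 0.012]
 [0.382 0.414 0.012]]
yaw 0.13942248770811466 0.13501601845097277 0.14382895696525652
small [0.5672 0.3811] [-0.28 -0.53  0.3   0.52] r 0.683
squat [0.5836 0.2668] [-0.03 -0.26  0.04  0.25] r 0.642
stout [0.4483 0.3607] [-0.32 -0.25  0.34  0.24] r 0.575
slim [0.4638 0.2472] [-0.1  -0.21  0.1   0.2 ] r 0.526
lane 3 [ 0.4672 -0.0128] len 0.266 yaw along 0.092 w 0.103 0.107 0.103
lane 2 [ 0.4785 -0.1361] len 0.267 yaw along 0.103 w 0.087 0.145 0.086
lane 4 [ 0.4923 -0.259 ] len 0.266 yaw along 0.118 w 0.119 0.103 0.115
lane 1 [ 0.505  -0.3808] len 0.269 yaw along 0.082 w 0.075 0.105 0.078
```

```bash
cat > lanes.py <<'E'
from h import *
Y=.103
LN={3:(.4672,-.0128,.096),2:(.4785,-.1361,.078),4:(.4923,-.259,.114),1:(.505,-.3808,.062)}
def pt(n,x,y,z):
    X,Yc,w=LN[n];return [X+x*np.cos(Y)-y*np.sin(Y),Yc+x*np.sin(Y)+y*np.cos(Y),.012+z]
dk=lambda x:.012+.158*(x+.135)
def overlay(c,crop,s):
    im=cv2.resize(c['img'][crop[1]:crop[3],crop[0]:crop[2],::-1],None,fx=s,fy=s,interpolation=cv2.INTER_CUBIC)
    for n in LN:
        h=LN[n][2]/2
        for L,col in(([(-.134,h,dk(-.134)),(.134,h,dk(.134)),(.134,-h,dk(.134)),(-.134,-h,dk(-.134))],(0,0,255)),([(.134,h,.105),(.134,-h,.105)],(0,200,0)),([(-.134,h,.045),(-.134,-h,.045)],(255,0,0))):
            q=(proj(c,[pt(n,*p) for p in L])-crop[:2]+.5)*s-.5
            cv2.polylines(im,[q.round().astype(int)],False,col,1)
    return im
if __name__=='__main__':
    a=overlay(load('top0'),(222,155,426,283),2.9); b=overlay(load('side0'),(230,110,370,240),2.2)
    cv2.imwrite('pics/ov.png',np.vstack([a,np.pad(b,((0,0),(0,a.shape[1]-b.shape[1]),(0,0)))])[:,:800][:660]); print(a.shape,b.shape)
E
sed -i "s/cv2.imwrite('pics\/ov.png'.*/cv2.imwrite('pics\/ova.png',a);cv2.imwrite('pics\/ovb.png',b)/; s/,2.9)/,3.9)/; s/,2.2)/,4.6)/" lanes.py; python3 lanes.py
```

```text
(no output)
```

View pics/ova.png

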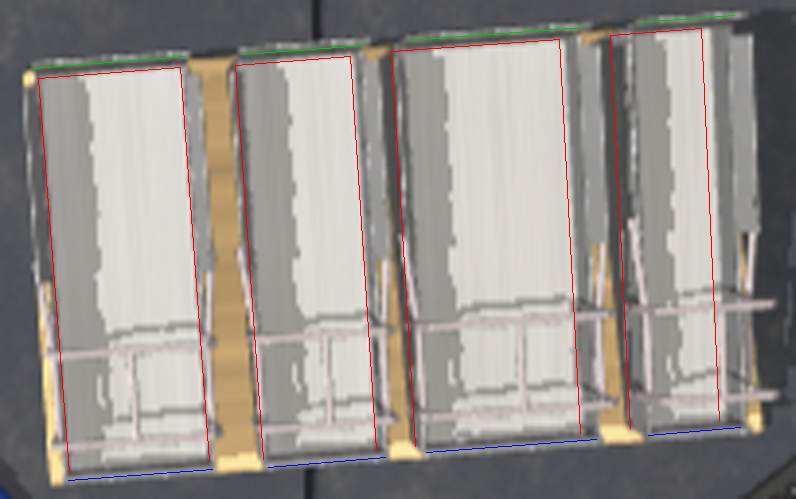

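View pics/ovb.png

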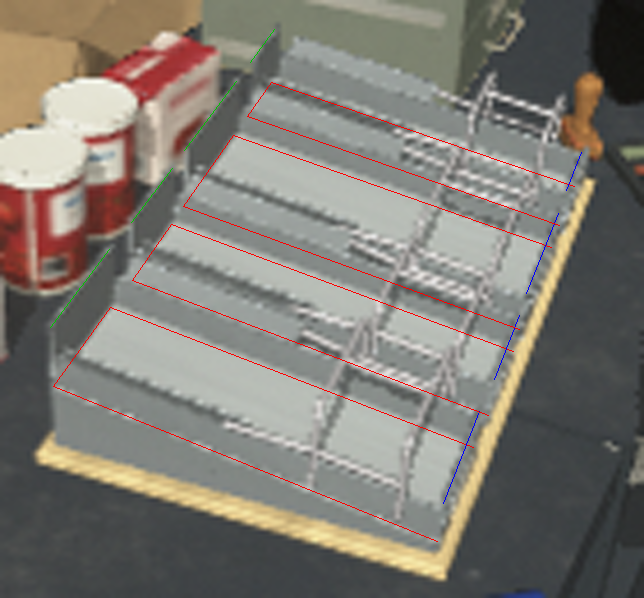

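```bash
python3 - <<'E'
from lanes import *
c=load('top0'); g=cv2.cvtColor(c['img'],cv2.COLOR_RGB2GRAY)
for n in LN:
    h=LN[n][2]/2
    for x0,x1 in((-.035,.02),(.03,.125)):
        ys=np.arange(-h-.02,-h+.016,.002); pr=[]
        for y in ys:
            P=[pt(n,x,y,dk(x)) for x in np.linspace(x0,x1,40)]
            q=proj(c,P).astype(np.float32); pr.append(cv2.remap(g,q[:,0].reshape(-1,1),q[:,1].reshape(-1,1),cv2.INTER_LINEAR).mean())
        print(n,x0,' '.join(f'{(y+h)*1e3:.0f}:{p:.0f}' for y,p in zip(ys,pr)))
E
```

```text
3 -0.035 -20:154 -18:154 -16:152 -14:147 -12:147 -10:156 -8:176 -6:158 -4:150 -2:158 0:175 2:208 4:216 6:215 8:216 10:218 12:218 14:219
3 0.03 -20:156 -18:156 -16:155 -14:148 -12:150 -10:158 -8:155 -6:154 -4:155 -2:153 0:182 2:214 4:218 6:218 8:218 10:219 12:219 14:219
2 -0.035 -20:133 -18:154 -16:164 -14:175 -12:176 -10:150 -8:155 -6:145 -4:130 -2:156 0:198 2:217 4:218 6:218 8:217 10:217 12:218 14:217
2 0.03 -20:102 -18:144 -16:157 -14:155 -12:154 -10:155 -8:154 -6:134 -4:131 -2:165 0:207 2:218 4:217 6:217 8:218 10:218 12:219 14:219
4 -0.035 -20:172 -18:165 -16:160 -14:158 -12:149 -10:125 -8:123 -6:126 -4:143 -2:186 0:209 2:212 4:211 6:209 8:211 10:212 12:212 14:212
4 0.03 -20:154 -18:154 -16:153 -14:152 -12:139 -10:123 -8:122 -6:126 -4:150 -2:192 0:209 2:212 4:211 6:211 8:213 10:213 12:213 14:213
1 -0.035 -20:150 -18:151 -16:129 -14:122 -12:122 -10:123 -8:128 -6:156 -4:197 -2:211 0:212 2:212 4:212 6:212 8:211 10:212 12:213 14:211
1 0.03 -20:152 -18:145 -16:123 -14:121 -12:121 -10:121 -8:129 -6:164 -4:202 -2:212 0:212 2:213 4:211 6:209 8:208 10:211 12:211 14:209
```

>>> drive_tool:
  plan:
    - {"dx": 0.28,"dy": -0.265,"dz": -0.05}
    - {"dx": 0.28,"dy": -0.265,"dz": -0.05}
    - {"dx": 0.28,"dy": -0.265,"dz": -0.05}
    - {"dx": 0.28,"dy": -0.265,"dz": -0.05}
    - {"dx": 0.28,"dy": -0.265,"dz": -0.05}
    - {"dx": 0.28,"dy": -0.265,"dz": -0.05}
    - {"twist": -0.0954}
    - {"twist": -0.0954}
    - {"twist": -0.0954}
    - {"twist": -0.0954}
    - {"twist": -0.0954}
    - {"twist": -0.0954}
    - {"twist": -0.0954}
    - {"twist": -0.0954}
    - {"twist": -0.0954}
  fingers: -0.8
  squeeze: 40

```text
invalid input at $.plan[0]: expected keys dx, dy, dz, twist
```

```bash
cat > go.py <<'E'
import sys,numpy as np
from bench import get_obs
from scipy.spatial.transform import Rotation as Ro
Y=.103
T=dict(small=(.5672,.3811),squat=(.5836,.2668),stout=(.4483,.3607),slim=(.4638,.2472))
TY=.139
LN={3:(.4672,-.0128,.0005),2:(.4785,-.1361,-.0013),4:(.4923,-.259,-.0028),1:(.505,-.3808,-.0052)}
for n,(x,y,o) in LN.items(): T[str(n)]=(x+.055*np.cos(Y)-o*np.sin(Y),y+.055*np.sin(Y)+o*np.cos(Y))
# go.py place z : shift (in full-scale shares) from here to place, after turning to yaw
def rep(k,z):
    o=get_obs();R=Ro.from_quat(o['tcp_rot'],scalar_first=True).as_matrix()
    ps=np.arctan2(R[1,1],R[0,1]); want=Y if k.isdigit() else TY
    d=R.T@(np.r_[T[k],z]-o['tcp_pos'])
    print(k,'target',np.round(T[k],4),'t',o['clock'],'tcp',o['tcp_pos'].round(4),'yaw_y',ps.round(3),'tilt',R[2,2].round(4),'gap',o['finger_gap'],'F',o['ft_force'].round(1))
    print('shares',(d/.12).round(3),'twist',(-(want-ps)/(np.pi/2)).round(4),'len',np.linalg.norm(d).round(3))
rep(sys.argv[1],float(sys.argv[2]))
E
python3 go.py small .20
```

```text
small target [0.5672 0.3811] t 0.1 tcp [ 0.2216 -0.5836  0.2303] yaw_y -1.208 tilt -1.0 gap 1.0014534558579111 F [ 0.2  0.3 -0.6]
shares [ 5.545 -6.494  0.266] twist -0.8575 len 1.025
```

All four keys are required in each row.

>>> drive_tool:
  plan:
    - {"dx": 0.28,"dy": -0.265,"dz": -0.05,"twist": 0}
    - {"dx": 0.28,"dy": -0.265,"dz": -0.05,"twist": 0}
    - {"dx": 0.28,"dy": -0.265,"dz": -0.05,"twist": 0}
    - {"dx": 0.28,"dy": -0.265,"dz": -0.05,"twist": 0}
    - {"dx": 0.28,"dy": -0.265,"dz": -0.05,"twist": 0}
    - {"dx": 0.28,"dy": -0.265,"dz": -0.05,"twist": 0}
    - {"dx": 0,"dy": 0,"dz": 0,"twist": -0.0953}
    - {"dx": 0,"dy": 0,"dz": 0,"twist": -0.0953}
    - {"dx": 0,"dy": 0,"dz": 0,"twist": -0.0953}
    - {"dx": 0,"dy": 0,"dz": 0,"twist": -0.0953}
    - {"dx": 0,"dy": 0,"dz": 0,"twist": -0.0953}
    - {"dx": 0,"dy": 0,"dz": 0,"twist": -0.0953}
    - {"dx": 0,"dy": 0,"dz": 0,"twist": -0.0953}
    - {"dx": 0,"dy": 0,"dz": 0,"twist": -0.0953}
    - {"dx": 0,"dy": 0,"dz": 0,"twist": -0.0953}
  fingers: -0.8
  squeeze: 40

```text
clock: 1.6
tcp_pos: [0.3423, -0.334, 0.2668]
tcp_rot: [-0.001, 0.654, 0.757, 0.0]
ft_force: [1.4, 0.5, -0.3]
finger_gap: 0.897
```

```bash
python3 go.py slim .15
```

```text
slim target [0.4638 0.2472] t 1.6 tcp [ 0.3423 -0.334   0.2668] yaw_y 0.145 tilt -1.0 gap 0.8974333710604386 F [ 1.4  0.5 -0.3]
shares [4.645 1.704 0.977] twist 0.0041 len 0.605
```

>>> drive_tool:
  plan:
    - {"dx": 0.357,"dy": 0.131,"dz": 0,"twist": 0}
    - {"dx": 0.357,"dy": 0.131,"dz": 0,"twist": 0}
    - {"dx": 0.357,"dy": 0.131,"dz": 0,"twist": 0}
    - {"dx": 0.357,"dy": 0.131,"dz": 0,"twist": 0}
    - {"dx": 0.357,"dy": 0.131,"dz": 0,"twist": 0}
    - {"dx": 0.357,"dy": 0.131,"dz": 0,"twist": 0}
    - {"dx": 0.357,"dy": 0.131,"dz": 0,"twist": 0}
    - {"dx": 0.357,"dy": 0.131,"dz": 0,"twist": 0}
    - {"dx": 0.357,"dy": 0.131,"dz": 0.15,"twist": 0}
    - {"dx": 0.357,"dy": 0.131,"dz": 0.15,"twist": 0}
    - {"dx": 0.357,"dy": 0.131,"dz": 0.2,"twist": 0}
    - {"dx": 0.357,"dy": 0.131,"dz": 0.2,"twist": 0}
    - {"dx": 0.361,"dy": 0.132,"dz": 0.2,"twist": 0.004}
    - {"dx": 0,"dy": 0,"dz": 0,"twist": 0}
    - {"dx": 0,"dy": 0,"dz": 0,"twist": 0}

```text
clock: 3.1
tcp_pos: [0.4655, 0.2419, 0.1603]
tcp_rot: [-0.001, 0.658, 0.753, -0.002]
ft_force: [-0.2, -0.8, 0.3]
finger_gap: 0.905
```

```bash
python3 go.py slim .011; python3 - <<'E'
from h import *
c=shoot('top','top1');save(c,'t1',(86,130,216,255),s=4);c=shoot('side','side1');save(c,'s1',(130,190,290,340),s=4)
a=cv2.imread('pics/t1.png');b=cv2.imread('pics/s1.png');h=440
r=lambda i:cv2.resize(i,(int(i.shape[1]*h/i.shape[0])*10//12,h*10//12)); cv2.imwrite('pics/c1.png',np.hstack([r(a),r(b)]))
E
```

```text
slim target [0.4638 0.2472] t 3.1 tcp [0.4655 0.2419 0.1603] yaw_y 0.135 tilt -1.0 gap 0.9049901177224406 F [-0.2 -0.8  0.3]
shares [ 0.047 -0.004  1.244] twist -0.0025 len 0.149
```

View pics/c1.png

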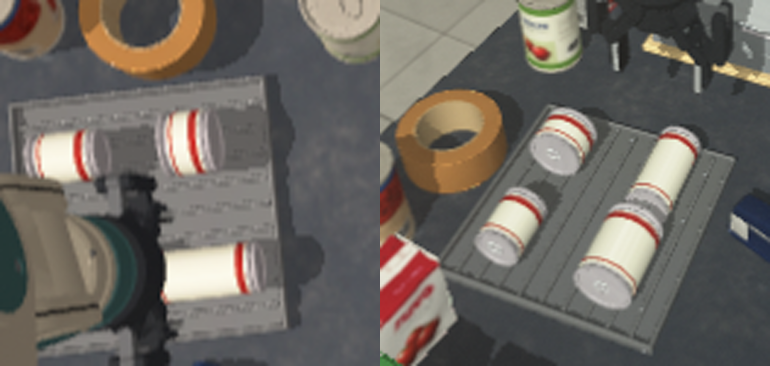

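The fingers straddle the slim tin as planned (tin at about (205,270) in the left half), and nothing stands in the way. I'll go down.

>>> drive_tool:
  plan:
    - {"dx": 0.047,"dy": -0.004,"dz": 0.25,"twist": -0.002}
    - {"dx": 0,"dy": 0,"dz": 0.25,"twist": 0}
    - {"dx": 0,"dy": 0,"dz": 0.25,"twist": 0}
    - {"dx": 0,"dy": 0,"dz": 0.2,"twist": 0}
    - {"dx": 0,"dy": 0,"dz": 0.15,"twist": 0}
    - {"dx": 0,"dy": 0,"dz": 0.09,"twist": 0}
    - {"dx": 0,"dy": 0,"dz": 0.04,"twist": 0}
    - {"dx": 0,"dy": 0,"dz": 0,"twist": 0}
    - {"dx": 0,"dy": 0,"dz": 0,"twist": 0}

```text
clock: 4.1
tcp_pos: [0.4666, 0.2472, 0.0152]
tcp_rot: [0.0, 0.658, 0.753, 0.001]
ft_force: [-0.2, 0.4, 0.2]
finger_gap: 0.901
```

>>> drive_tool:
  plan:
    - {"dx": 0,"dy": 0,"dz": 0,"twist": 0}
    - {"dx": 0,"dy": 0,"dz": 0,"twist": 0}
    - {"dx": 0,"dy": 0,"dz": 0,"twist": 0}
    - {"dx": 0,"dy": 0,"dz": 0,"twist": 0}
    - {"dx": 0,"dy": 0,"dz": 0,"twist": 0}
    - {"dx": 0,"dy": 0,"dz": 0,"twist": 0}
    - {"dx": 0,"dy": 0,"dz": 0,"twist": 0}
  fingers: 1

```text
clock: 4.8
tcp_pos: [0.4639, 0.247, 0.0148]
tcp_rot: [-0.001, 0.657, 0.754, -0.001]
ft_force: [-4.5, -0.3, 7.6]
finger_gap: 0.546
```

```bash
python3 go.py slim .011;  python3 go.py 4 .2
```

```text
slim target [0.4638 0.2472] t 4.8 tcp [0.4639 0.247  0.0148] yaw_y 0.137 tilt -1.0 gap 0.5455138537327697 F [-4.5 -0.3  7.6]
shares [ 0.001 -0.     0.032] twist -0.0015 len 0.004
4 target [ 0.5473 -0.2561] t 4.8 tcp [0.4639 0.247  0.0148] yaw_y 0.137 tilt -1.0 gap 0.5455138537327697 F [-4.5 -0.3  7.6]
shares [-4.248  0.113 -1.544] twist 0.0214 len 0.543
```

>>> drive_tool:
  plan:
    - {"dx": 0,"dy": 0,"dz": -0.15,"twist": 0}
    - {"dx": 0,"dy": 0,"dz": -0.3,"twist": 0}
    - {"dx": 0,"dy": 0,"dz": -0.4,"twist": 0}
    - {"dx": -0.2,"dy": 0,"dz": -0.35,"twist": 0}
    - {"dx": -0.36,"dy": 0,"dz": -0.2,"twist": 0}
    - {"dx": -0.4,"dy": 0,"dz": -0.144,"twist": 0}
    - {"dx": -0.4,"dy": 0,"dz": 0,"twist": 0.0214}
    - {"dx": -0.4,"dy": 0,"dz": 0,"twist": 0}
    - {"dx": -0.4,"dy": 0,"dz": 0,"twist": 0}
    - {"dx": -0.4,"dy": 0,"dz": 0,"twist": 0}
    - {"dx": -0.4,"dy": 0,"dz": 0,"twist": 0}
    - {"dx": -0.4,"dy": 0,"dz": 0,"twist": 0}
    - {"dx": -0.4,"dy": 0,"dz": 0,"twist": 0}
    - {"dx": -0.3,"dy": 0,"dz": 0,"twist": 0}
    - {"dx": -0.2,"dy": 0,"dz": 0,"twist": 0}
    - {"dx": 0,"dy": 0,"dz": 0,"twist": 0}
    - {"dx": 0,"dy": 0,"dz": 0,"twist": 0}

```text
clock: 6.5
tcp_pos: [0.5225, -0.2597, 0.1984]
tcp_rot: [-0.001, 0.67, 0.742, 0.0]
ft_force: [0.3, 0.9, -3.1]
finger_gap: 0.548
```

```bash
python3 go.py 4 .067
```

```text
4 target [ 0.5473 -0.2561] t 6.5 tcp [ 0.5225 -0.2597  0.1984] yaw_y 0.102 tilt -1.0 gap 0.5484761118646282 F [ 0.3  0.9 -3.1]
shares [0.007 0.209 1.095] twist -0.0009 len 0.134
```

>>> drive_tool:
  plan:
    - {"dx": 0.007,"dy": 0.209,"dz": 0,"twist": 0}
    - {"dx": 0,"dy": 0,"dz": 0.2,"twist": 0}
    - {"dx": 0,"dy": 0,"dz": 0.3,"twist": 0}
    - {"dx": 0,"dy": 0,"dz": 0.2,"twist": 0}
    - {"dx": 0,"dy": 0,"dz": 0,"twist": 0}
    - {"dx": 0,"dy": 0,"dz": 0,"twist": 0}

```text
clock: 7.1
tcp_pos: [0.5476, -0.2551, 0.115]
tcp_rot: [-0.001, 0.669, 0.743, -0.0]
ft_force: [0.7, 0.5, -1.2]
finger_gap: 0.552
```

```bash
python3 go.py 4 .067; python3 - <<'E'
from h import *
c=shoot('top','top2');save(c,'t2',(222,155,426,283),s=3.9);c=shoot('side','side2');save(c,'s2',(230,100,370,230),s=4.2)
a=cv2.imread('pics/t2.png');b=cv2.imread('pics/s2.png')
cv2.imwrite('pics/c2.png',np.hstack([a[:,330:],cv2.resize(b,(330,306))[:, :]if 0 else np.pad(cv2.resize(b,(334,310)),((0,a.shape[0]-310),(0,0),(0,0)))]))
E
```

```text
4 target [ 0.5473 -0.2561] t 7.1 tcp [ 0.5476 -0.2551  0.115 ] yaw_y 0.104 tilt -1.0 gap 0.551729663370572 F [ 0.7  0.5 -1.2]
shares [-0.009 -0.003  0.4  ] twist 0.0005 len 0.048
```

View pics/c2.png

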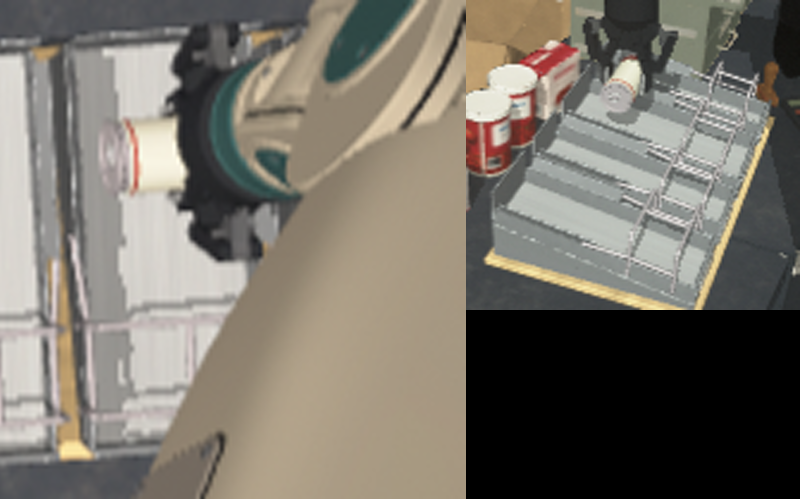

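```bash
python3 - <<'E'
from lanes import *
c=load('top2');print(ray(c,[((430.5)/3.9-.5+222,155.5/3.9-.5+155)],.131), c['cx'],c['cy'])
# predicted tin outline, tool at .5476,-.2551
from m import cyl
q=(cyl(.5476,-.2551,.1312,.024,.098,.104)-[222,155]+.5)*3.9-.5-[330,0]
print(q.min(0),q.max(0)); s=load('side2')
import m; m.c=s; q=(cyl(.5476,-.2551,.1312,.024,.098,.104)-[230,100]+.5)*4.2-.5
q=q*[334/588,310/546]+[466,0];print(q.min(0),q.max(0))
E
```

```text
[[ 0.5455306 -0.200929   0.131    ]] 253.5838686253146 188.93564199202893
tray [[0.618 0.447 0.012]
 [0.65  0.208 0.012]
 [0.416 0.176 0.012]
 [0.382 0.414 0.012]]
yaw 0.13942248770811466 0.13501601845097277 0.14382895696525652
[ 99.44045617 109.49213967] [279.09043724 198.49505525]
[599.46215324  54.38382438] [651.42507231 115.07319229]
```

The tin sits in the grip where I predicted, with its left end at u≈100 against 99.4. Lower and release.

>>> drive_tool:
  plan:
    - {"dx": -0.009,"dy": 0,"dz": 0.15,"twist": 0}
    - {"dx": 0,"dy": 0,"dz": 0.15,"twist": 0}
    - {"dx": 0,"dy": 0,"dz": 0.1,"twist": 0}
    - {"dx": 0,"dy": 0,"dz": 0,"twist": 0}
    - {"dx": 0,"dy": 0,"dz": 0,"twist": 0}
    - {"dx": 0,"dy": 0,"dz": 0,"twist": 0}

```text
clock: 7.8
tcp_pos: [0.5491, -0.2581, 0.0684]
tcp_rot: [0.001, 0.67, 0.742, 0.0]
ft_force: [0.0, 0.8, -2.5]
finger_gap: 0.547
```

>>> drive_tool:
  plan:
    - {"dx": 0,"dy": 0,"dz": 0,"twist": 0}
    - {"dx": 0,"dy": 0,"dz": 0,"twist": 0}
    - {"dx": 0,"dy": 0,"dz": 0,"twist": 0}
    - {"dx": 0,"dy": 0,"dz": 0,"twist": 0}
    - {"dx": 0,"dy": 0,"dz": 0,"twist": 0}
    - {"dx": 0,"dy": 0,"dz": -0.1,"twist": 0}
    - {"dx": 0,"dy": 0,"dz": -0.2,"twist": 0}
    - {"dx": 0,"dy": 0,"dz": -0.35,"twist": 0}
    - {"dx": 0,"dy": 0,"dz": -0.35,"twist": 0}
    - {"dx": 0,"dy": 0,"dz": 0,"twist": 0}
  fingers: -0.8

```text
clock: 8.8
tcp_pos: [0.5527, -0.26, 0.1955]
tcp_rot: [0.007, 0.67, 0.742, 0.002]
ft_force: [0.5, -0.5, 0.7]
finger_gap: 0.899
```

```bash
python3 go.py stout .2; python3 - <<'E'
from h import *
c=shoot('side','side3');save(c,'s3',(230,90,370,230),s=3.5)
E
```

```text
stout target [0.4483 0.3607] t 8.8 tcp [ 0.5527 -0.26    0.1955] yaw_y 0.103 tilt -0.9999 gap 0.8987179175544316 F [ 0.5 -0.5  0.7]
shares [ 5.234 -0.335 -0.085] twist -0.0231 len 0.629
```

View pics/s3.png

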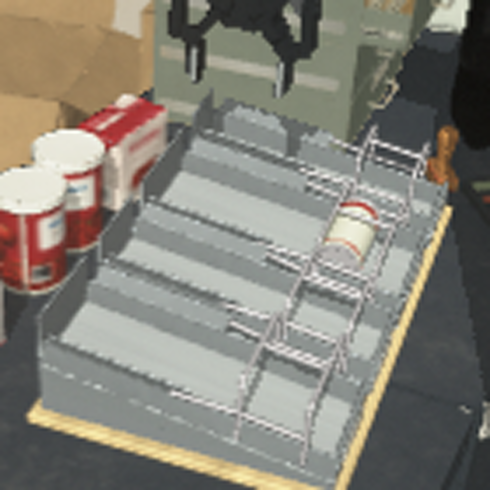

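The slim tin is at (350,230), rolling under the guard of lane 4. Next is the stout tin.

>>> drive_tool:
  plan:
    - {"dx": 0.25,"dy": -0.024,"dz": -0.04,"twist": -0.0231}
    - {"dx": 0.39,"dy": -0.024,"dz": -0.04,"twist": 0}
    - {"dx": 0.39,"dy": -0.024,"dz": 0,"twist": 0}
    - {"dx": 0.39,"dy": -0.024,"dz": 0,"twist": 0}
    - {"dx": 0.39,"dy": -0.024,"dz": 0,"twist": 0}
    - {"dx": 0.39,"dy": -0.024,"dz": 0,"twist": 0}
    - {"dx": 0.39,"dy": -0.024,"dz": 0,"twist": 0}
    - {"dx": 0.39,"dy": -0.024,"dz": 0,"twist": 0}
    - {"dx": 0.39,"dy": -0.024,"dz": 0,"twist": 0}
    - {"dx": 0.39,"dy": -0.024,"dz": 0,"twist": 0}
    - {"dx": 0.39,"dy": -0.024,"dz": 0,"twist": 0}
    - {"dx": 0.39,"dy": -0.024,"dz": 0,"twist": 0}
    - {"dx": 0.39,"dy": -0.024,"dz": 0,"twist": 0}
    - {"dx": 0.304,"dy": -0.023,"dz": 0,"twist": 0}
    - {"dx": 0,"dy": 0,"dz": 0,"twist": 0}
    - {"dx": 0,"dy": 0,"dz": 0,"twist": 0}

```text
clock: 10.45
tcp_pos: [0.4214, 0.3593, 0.1956]
tcp_rot: [-0.0, 0.656, 0.755, -0.001]
ft_force: [0.1, 0.9, -0.4]
finger_gap: 0.898
```

```bash
python3 go.py stout .014; python3 - <<'E'
from h import *
c=shoot('top','top4'); q=proj(c,[[.4923-.11,-.262-.012,.054]]);print(q)
a=c['img'][155:283,222:426,::-1];b=shoot('side','side4')['img'][90:230,230:370,::-1]
cv2.imwrite('pics/c4.png',np.vstack([cv2.resize(a,(478,300),interpolation=2),cv2.resize(np.pad(b,((0,0),(0,83),(0,0))),(478,300),interpolation=2)]))
E
```

```text
stout target [0.4483 0.3607] t 10.45 tcp [0.4214 0.3593 0.1956] yaw_y 0.141 tilt -1.0 gap 0.8975891681267282 F [ 0.1  0.9 -0.4]
shares [-0.018  0.226  1.513] twist 0.0011 len 0.184
[[352.88120176 259.66735617]]
```

View pics/c4.png

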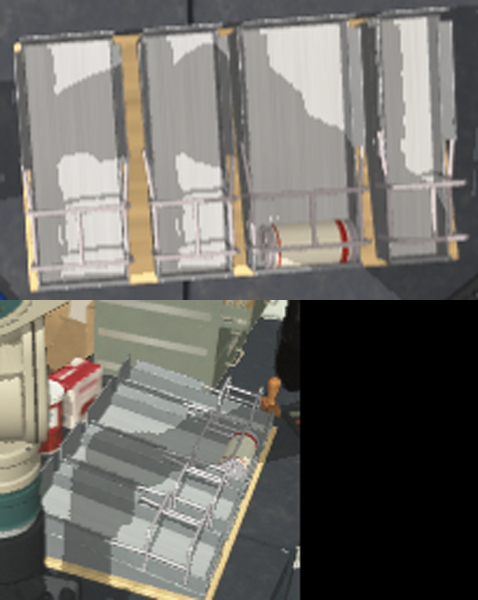

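The slim tin rests at the lane 4 stop, around (300,243) in the top half. Now I'll grasp the stout tin.

>>> drive_tool:
  plan:
    - {"dx": -0.018,"dy": 0.226,"dz": 0,"twist": 0}
    - {"dx": 0,"dy": 0,"dz": 0.3,"twist": 0}
    - {"dx": 0,"dy": 0,"dz": 0.35,"twist": 0}
    - {"dx": 0,"dy": 0,"dz": 0.3,"twist": 0}
    - {"dx": 0,"dy": 0,"dz": 0.25,"twist": 0}
    - {"dx": 0,"dy": 0,"dz": 0.17,"twist": 0}
    - {"dx": 0,"dy": 0,"dz": 0.1,"twist": 0}
    - {"dx": 0,"dy": 0,"dz": 0.04,"twist": 0}
    - {"dx": 0,"dy": 0,"dz": 0,"twist": 0}
    - {"dx": 0,"dy": 0,"dz": 0,"twist": 0}

```text
clock: 11.55
tcp_pos: [0.4507, 0.3612, 0.0167]
tcp_rot: [0.0, 0.657, 0.754, 0.001]
ft_force: [-0.6, 0.4, 0.9]
finger_gap: 0.902
```

>>> drive_tool:
  plan:
    - {"dx": 0,"dy": 0,"dz": 0,"twist": 0}
    - {"dx": 0,"dy": 0,"dz": 0,"twist": 0}
    - {"dx": 0,"dy": 0,"dz": 0,"twist": 0}
    - {"dx": 0,"dy": 0,"dz": 0,"twist": 0}
    - {"dx": 0,"dy": 0,"dz": 0,"twist": 0}
    - {"dx": 0,"dy": 0,"dz": 0,"twist": 0}
  fingers: 1

```text
clock: 12.15
tcp_pos: [0.4493, 0.3613, 0.0169]
tcp_rot: [-0.0, 0.656, 0.755, 0.0]
ft_force: [-2.3, -1.6, 6.2]
finger_gap: 0.688
```

```bash
python3 go.py stout .014; python3 go.py 3 .2
```

```text
stout target [0.4483 0.3607] t 12.15 tcp [0.4493 0.3613 0.0169] yaw_y 0.139 tilt -1.0 gap 0.6880678499917788 F [-2.3 -1.6  6.2]
shares [-0.003 -0.009  0.024] twist 0.0002 len 0.003
3 target [ 0.5219 -0.0066] t 12.15 tcp [0.4493 0.3613 0.0169] yaw_y 0.139 tilt -1.0 gap 0.6880678499917788 F [-2.3 -1.6  6.2]
shares [-3.119  0.173 -1.528] twist 0.0231 len 0.417
```

>>> drive_tool:
  plan:
    - {"dx": 0,"dy": 0,"dz": -0.15,"twist": 0}
    - {"dx": 0,"dy": 0,"dz": -0.3,"twist": 0}
    - {"dx": 0,"dy": 0,"dz": -0.4,"twist": 0}
    - {"dx": -0.1,"dy": 0,"dz": -0.38,"twist": 0}
    - {"dx": -0.3,"dy": 0,"dz": -0.22,"twist": 0}
    - {"dx": -0.4,"dy": 0.05,"dz": -0.078,"twist": 0.0231}
    - {"dx": -0.4,"dy": 0.07,"dz": 0,"twist": 0}
    - {"dx": -0.4,"dy": 0.07,"dz": 0,"twist": 0}
    - {"dx": -0.4,"dy": 0.07,"dz": 0,"twist": 0}
    - {"dx": -0.4,"dy": 0,"dz": 0,"twist": 0}
    - {"dx": -0.4,"dy": 0,"dz": 0,"twist": 0}
    - {"dx": -0.3,"dy": 0,"dz": 0,"twist": 0}
    - {"dx": -0.1,"dy": 0,"dz": 0,"twist": 0}
    - {"dx": 0,"dy": 0,"dz": 0,"twist": 0}
    - {"dx": 0,"dy": 0,"dz": 0,"twist": 0}

```text
clock: 13.65
tcp_pos: [0.5231, -0.0166, 0.1988]
tcp_rot: [-0.0, 0.67, 0.742, 0.0]
ft_force: [0.4, 0.3, -2.1]
finger_gap: 0.687
```

```bash
python3 go.py 3 .069
```

```text
3 target [ 0.5219 -0.0066] t 13.65 tcp [ 0.5231 -0.0166  0.1988] yaw_y 0.103 tilt -1.0 gap 0.6870337190220002 F [ 0.4  0.3 -2.1]
shares [ 8.300e-02 -1.000e-03  1.081e+00] twist -0.0002 len 0.13
```

>>> drive_tool:
  plan:
    - {"dx": 0.083,"dy": 0,"dz": 0,"twist": 0}
    - {"dx": 0,"dy": 0,"dz": 0.25,"twist": 0}
    - {"dx": 0,"dy": 0,"dz": 0.25,"twist": 0}
    - {"dx": 0,"dy": 0,"dz": 0.2,"twist": 0}
    - {"dx": 0,"dy": 0,"dz": 0.15,"twist": 0}
    - {"dx": 0,"dy": 0,"dz": 0.13,"twist": 0}
    - {"dx": 0,"dy": 0,"dz": 0.1,"twist": 0}
    - {"dx": 0,"dy": 0,"dz": 0,"twist": 0}
    - {"dx": 0,"dy": 0,"dz": 0,"twist": 0}

```text
clock: 14.55
tcp_pos: [0.5225, -0.0065, 0.0694]
tcp_rot: [-0.0, 0.669, 0.743, 0.0]
ft_force: [0.2, -0.3, -1.7]
finger_gap: 0.688
```

```bash
python3 go.py 3 .069
```

```text
3 target [ 0.5219 -0.0066] t 14.55 tcp [ 0.5225 -0.0065  0.0694] yaw_y 0.104 tilt -1.0 gap 0.6878032345994116 F [ 0.2 -0.3 -1.7]
shares [-0.    -0.005  0.004] twist 0.0005 len 0.001
```

>>> drive_tool:
  plan:
    - {"dx": 0,"dy": 0,"dz": 0,"twist": 0}
    - {"dx": 0,"dy": 0,"dz": 0,"twist": 0}
    - {"dx": 0,"dy": 0,"dz": 0,"twist": 0}
    - {"dx": 0,"dy": 0,"dz": 0,"twist": 0}
    - {"dx": 0,"dy": 0,"dz": 0,"twist": 0}
    - {"dx": 0,"dy": 0,"dz": -0.1,"twist": 0}
    - {"dx": 0,"dy": 0,"dz": -0.2,"twist": 0}
    - {"dx": 0,"dy": 0,"dz": -0.4,"twist": 0}
    - {"dx": 0,"dy": 0,"dz": -0.4,"twist": 0}
    - {"dx": 0,"dy": 0,"dz": 0,"twist": 0}
  fingers: -0.85

```text
clock: 15.55
tcp_pos: [0.528, -0.0082, 0.21]
tcp_rot: [0.006, 0.67, 0.742, 0.004]
ft_force: [1.1, -0.4, -0.5]
finger_gap: 0.923
```

```bash
python3 go.py squat .2
```

```text
squat target [0.5836 0.2668] t 15.55 tcp [ 0.528  -0.0082  0.21  ] yaw_y 0.102 tilt -0.9999 gap 0.9234043587205353 F [ 1.1 -0.4 -0.5]
shares [2.232 0.694 0.086] twist -0.0232 len 0.281
```

>>> drive_tool:
  plan:
    - {"dx": 0.3,"dy": 0.1,"dz": 0,"twist": -0.0232}
    - {"dx": 0.38,"dy": 0.12,"dz": 0,"twist": 0}
    - {"dx": 0.38,"dy": 0.12,"dz": 0,"twist": 0}
    - {"dx": 0.38,"dy": 0.12,"dz": 0,"twist": 0}
    - {"dx": 0.38,"dy": 0.12,"dz": 0,"twist": 0}
    - {"dx": 0.3,"dy": 0.1,"dz": 0,"twist": 0}
    - {"dx": 0.112,"dy": 0.014,"dz": 0.086,"twist": 0}
    - {"dx": 0,"dy": 0,"dz": 0,"twist": 0}
    - {"dx": 0,"dy": 0,"dz": 0,"twist": 0}

```text
clock: 16.45
tcp_pos: [0.5683, 0.2681, 0.1902]
tcp_rot: [-0.0, 0.656, 0.754, -0.001]
ft_force: [-0.3, -0.1, 0.2]
finger_gap: 0.922
```

```bash
python3 go.py squat .014; python3 - <<'E'
from h import *
a=shoot('top','top5')['img'][155:283,222:426,::-1];b=shoot('side','side5')['img'][150:330,130:330,::-1]
cv2.imwrite('pics/c5.png',np.vstack([cv2.resize(a,(478,300),interpolation=2),cv2.resize(b,(478,430),interpolation=2)[:300]]))
E
```

```text
squat target [0.5836 0.2668] t 16.45 tcp [0.5683 0.2681 0.1902] yaw_y 0.139 tilt -1.0 gap 0.9223811794798942 F [-0.3 -0.1  0.2]
shares [-0.027  0.128  1.468] twist -0.0001 len 0.177
```

View pics/c5.png

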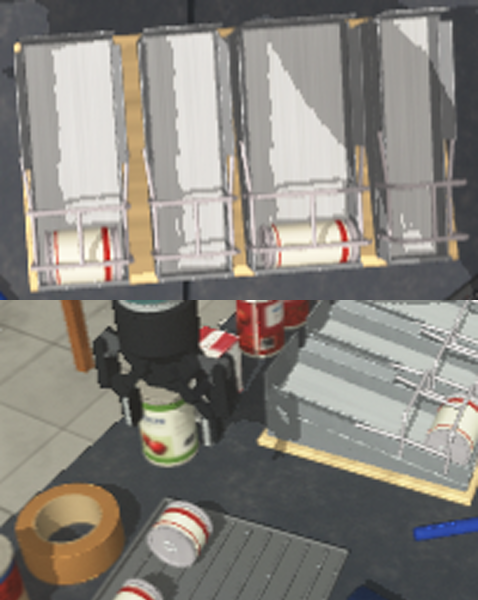

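The stout tin is at the lane 3 stop, around (85,258). Now the squat tin.

>>> drive_tool:
  plan:
    - {"dx": -0.027,"dy": 0.128,"dz": 0,"twist": 0}
    - {"dx": 0,"dy": 0,"dz": 0.3,"twist": 0}
    - {"dx": 0,"dy": 0,"dz": 0.32,"twist": 0}
    - {"dx": 0,"dy": 0,"dz": 0.3,"twist": 0}
    - {"dx": 0,"dy": 0,"dz": 0.25,"twist": 0}
    - {"dx": 0,"dy": 0,"dz": 0.16,"twist": 0}
    - {"dx": 0,"dy": 0,"dz": 0.1,"twist": 0}
    - {"dx": 0,"dy": 0,"dz": 0.03,"twist": 0}
    - {"dx": 0,"dy": 0,"dz": 0,"twist": 0}
    - {"dx": 0,"dy": 0,"dz": 0,"twist": 0}

```text
clock: 17.55
tcp_pos: [0.5861, 0.2682, 0.0172]
tcp_rot: [0.001, 0.656, 0.754, 0.001]
ft_force: [0.1, 0.1, 0.7]
finger_gap: 0.925
```

>>> drive_tool:
  plan:
    - {"dx": 0,"dy": 0,"dz": 0,"twist": 0}
    - {"dx": 0,"dy": 0,"dz": 0,"twist": 0}
    - {"dx": 0,"dy": 0,"dz": 0,"twist": 0}
    - {"dx": 0,"dy": 0,"dz": 0,"twist": 0}
    - {"dx": 0,"dy": 0,"dz": 0,"twist": 0}
    - {"dx": 0,"dy": 0,"dz": 0,"twist": 0}
  fingers: 1

```text
clock: 18.15
tcp_pos: [0.5844, 0.2682, 0.0172]
tcp_rot: [-0.0, 0.656, 0.755, -0.0]
ft_force: [-3.8, -1.0, 5.6]
finger_gap: 0.686
```

```bash
python3 go.py squat .014; python3 go.py 1 .2
```

```text
squat target [0.5836 0.2668] t 18.15 tcp [0.5844 0.2682 0.0172] yaw_y 0.139 tilt -1.0 gap 0.6859838066629711 F [-3.8 -1.   5.6]
shares [-0.01  -0.009  0.026] twist 0.0002 len 0.004
1 target [ 0.5602 -0.3803] t 18.15 tcp [0.5844 0.2682 0.0172] yaw_y 0.139 tilt -1.0 gap 0.6859838066629711 F [-3.8 -1.   5.6]
shares [-5.324 -0.95  -1.524] twist 0.0231 len 0.674
```

>>> drive_tool:
  plan:
    - {"dx": 0,"dy": 0,"dz": -0.15,"twist": 0}
    - {"dx": 0,"dy": 0,"dz": -0.3,"twist": 0}
    - {"dx": 0,"dy": 0,"dz": -0.4,"twist": 0}
    - {"dx": 0,"dy": -0.1,"dz": -0.38,"twist": 0}
    - {"dx": -0.15,"dy": -0.2,"dz": -0.294,"twist": 0}
    - {"dx": -0.33,"dy": -0.2,"dz": 0,"twist": 0.0231}
    - {"dx": -0.35,"dy": -0.15,"dz": 0,"twist": 0}
    - {"dx": -0.38,"dy": -0.1,"dz": 0,"twist": 0}
    - {"dx": -0.4,"dy": 0,"dz": 0,"twist": 0}
    - {"dx": -0.4,"dy": 0,"dz": 0,"twist": 0}
    - {"dx": -0.4,"dy": 0,"dz": 0,"twist": 0}
    - {"dx": -0.4,"dy": 0,"dz": 0,"twist": 0}
    - {"dx": -0.4,"dy": 0,"dz": 0,"twist": 0}
    - {"dx": -0.4,"dy": 0,"dz": 0,"twist": 0}
    - {"dx": -0.4,"dy": 0,"dz": 0,"twist": 0}
    - {"dx": -0.4,"dy": 0,"dz": 0,"twist": 0}
    - {"dx": -0.4,"dy": 0,"dz": 0,"twist": 0}
    - {"dx": -0.3,"dy": 0,"dz": 0,"twist": 0}
    - {"dx": -0.15,"dy": 0,"dz": 0,"twist": 0}
    - {"dx": 0,"dy": 0,"dz": 0,"twist": 0}

```text
clock: 20.15
tcp_pos: [0.5623, -0.3734, 0.1983]
tcp_rot: [0.0, 0.671, 0.742, -0.0]
ft_force: [-0.0, -0.5, -2.5]
finger_gap: 0.69
```

>>> drive_tool:
  plan:
    - {"dx": 0,"dy": 0,"dz": 0,"twist": 0}

```text
clock: 20.25
tcp_pos: [0.5619, -0.3701, 0.1983]
tcp_rot: [-0.001, 0.67, 0.742, 0.0]
ft_force: [0.2, 0.4, -2.1]
finger_gap: 0.69
```

```bash
python3 go.py 1 .069
```

```text
1 target [ 0.5602 -0.3803] t 20.25 tcp [ 0.5619 -0.3701  0.1983] yaw_y 0.103 tilt -1.0 gap 0.6898085443341576 F [ 0.2  0.4 -2.1]
shares [-0.085 -0.022  1.077] twist -0.0002 len 0.13
```

>>> drive_tool:
  plan:
    - {"dx": -0.08,"dy": -0.02,"dz": 0,"twist": 0}
    - {"dx": 0,"dy": 0,"dz": 0.25,"twist": 0}
    - {"dx": 0,"dy": 0,"dz": 0.25,"twist": 0}
    - {"dx": 0,"dy": 0,"dz": 0.2,"twist": 0}
    - {"dx": 0,"dy": 0,"dz": 0.15,"twist": 0}
    - {"dx": 0,"dy": 0,"dz": 0.13,"twist": 0}
    - {"dx": 0,"dy": 0,"dz": 0.09,"twist": 0}
    - {"dx": 0,"dy": 0,"dz": 0,"twist": 0}
    - {"dx": 0,"dy": 0,"dz": 0,"twist": 0}

```text
clock: 21.15
tcp_pos: [0.5613, -0.3809, 0.0707]
tcp_rot: [0.0, 0.67, 0.743, 0.0]
ft_force: [-0.0, 0.1, -2.0]
finger_gap: 0.69
```

```bash
python3 go.py 1 .069;python3 - <<'E'
from h import *
a=shoot('top','top6')['img'][145:283,300:430,::-1];b=shoot('side','side6')['img'][90:220,240:370,::-1]
cv2.imwrite('pics/c6.png',np.hstack([cv2.resize(a,(390,414),interpolation=2),cv2.resize(b,(414,414),interpolation=2)])[:,:800])
E
```

```text
1 target [ 0.5602 -0.3803] t 21.15 tcp [ 0.5613 -0.3809  0.0707] yaw_y 0.103 tilt -1.0 gap 0.6899260714801706 F [-0.   0.1 -2. ]
shares [ 0.005 -0.008  0.014] twist 0.0 len 0.002
```

View pics/c6.png

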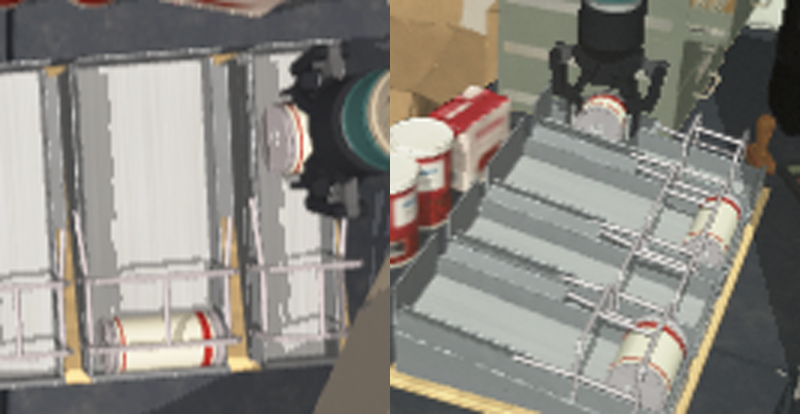

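The squat tin's left end at (268,140) lies inside the lane 1 cheek, which is at about u 255, and no contact force shows. Release.

>>> drive_tool:
  plan:
    - {"dx": 0,"dy": 0,"dz": 0,"twist": 0}
    - {"dx": 0,"dy": 0,"dz": 0,"twist": 0}
    - {"dx": 0,"dy": 0,"dz": 0,"twist": 0}
    - {"dx": 0,"dy": 0,"dz": 0,"twist": 0}
    - {"dx": 0,"dy": 0,"dz": 0,"twist": 0}
    - {"dx": 0,"dy": 0,"dz": -0.1,"twist": 0}
    - {"dx": 0,"dy": 0,"dz": -0.2,"twist": 0}
    - {"dx": 0,"dy": 0,"dz": -0.4,"twist": 0}
    - {"dx": 0,"dy": 0,"dz": -0.4,"twist": 0}
    - {"dx": 0,"dy": 0,"dz": 0,"twist": 0}
  fingers: -0.8

```text
clock: 22.25
tcp_pos: [0.5654, -0.3842, 0.2126]
tcp_rot: [0.008, 0.67, 0.742, 0.001]
ft_force: [1.0, 0.1, 0.8]
finger_gap: 0.899
```

```bash
python3 go.py small .2
```

```text
small target [0.5672 0.3811] t 22.25 tcp [ 0.5654 -0.3842  0.2126] yaw_y 0.103 tilt -0.9999 gap 0.8990320907825294 F [1.  0.1 0.8]
shares [6.343 0.669 0.039] twist -0.023 len 0.765
```

>>> drive_tool:
  plan:
    - {"dx": 0.25,"dy": 0,"dz": 0,"twist": -0.023}
    - {"dx": 0.4,"dy": 0,"dz": 0,"twist": 0}
    - {"dx": 0.4,"dy": 0,"dz": 0,"twist": 0}
    - {"dx": 0.4,"dy": 0,"dz": 0,"twist": 0}
    - {"dx": 0.4,"dy": 0,"dz": 0,"twist": 0}
    - {"dx": 0.4,"dy": 0,"dz": 0,"twist": 0}
    - {"dx": 0.4,"dy": 0,"dz": 0,"twist": 0}
    - {"dx": 0.4,"dy": 0,"dz": 0,"twist": 0}
    - {"dx": 0.4,"dy": 0,"dz": 0,"twist": 0}
    - {"dx": 0.4,"dy": 0.1,"dz": 0,"twist": 0}
    - {"dx": 0.4,"dy": 0.1,"dz": 0,"twist": 0}
    - {"dx": 0.4,"dy": 0.1,"dz": 0,"twist": 0}
    - {"dx": 0.4,"dy": 0.1,"dz": 0,"twist": 0}
    - {"dx": 0.4,"dy": 0.1,"dz": 0,"twist": 0}
    - {"dx": 0.4,"dy": 0.1,"dz": 0,"twist": 0}
    - {"dx": 0.3,"dy": 0.07,"dz": 0,"twist": 0}
    - {"dx": 0.15,"dy": 0,"dz": 0.039,"twist": 0}
    - {"dx": 0,"dy": 0,"dz": 0,"twist": 0}
    - {"dx": 0,"dy": 0,"dz": 0,"twist": 0}

```text
clock: 24.15
tcp_pos: [0.5363, 0.3784, 0.1971]
tcp_rot: [0.0, 0.656, 0.755, -0.001]
ft_force: [1.0, 0.3, 0.1]
finger_gap: 0.9
```

```bash
python3 go.py small .011; python3 - <<'E'
from h import *
a=shoot('top','top7')['img'][145:283,215:430,::-1];b=shoot('side','side7')['img'][210:310,130:300,::-1]
cv2.imwrite('pics/c7.png',np.vstack([cv2.resize(a,(510,327),interpolation=2),cv2.resize(b,(510,300),interpolation=2)])[:600])
E
```

```text
small target [0.5672 0.3811] t 24.15 tcp [0.5363 0.3784 0.1971] yaw_y 0.139 tilt -1.0 gap 0.8995371856799717 F [1.  0.3 0.1]
shares [-0.011  0.26   1.55 ] twist 0.0 len 0.189
```

View pics/c7.png

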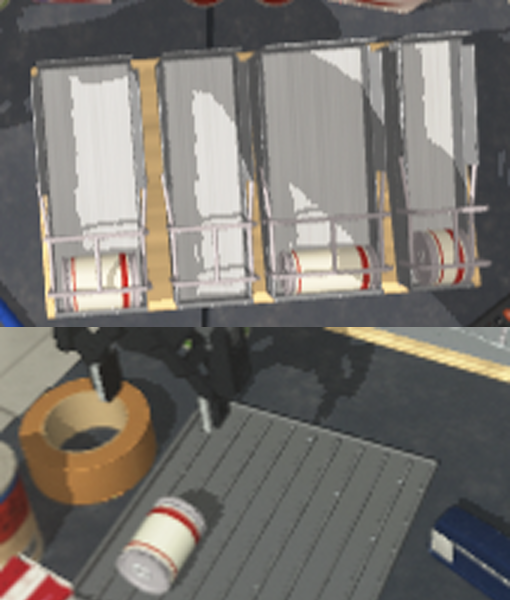

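```bash
python3 - <<'E'
from h import *
s=load('side7'); f=lambda u,v:(u/3+130,(v-327)/3+210)
print(ray(s,[f(90,503),f(150,472),f(125,497)],0), 'tin end', ray(s,[f(145,575)],.031))
E
```

```text
[[0.66866193 0.35798195 0.        ]
 [0.64370183 0.30380879 0.        ]
 [0.64529491 0.33755729 0.        ]] tin end [[0.55937745 0.4082477  0.031     ]]
```

The squat tin is at the lane 1 stop, around (437,257). The tape roll clears the fingers by more than 20 mm, so I'll grasp the small tin.

>>> drive_tool:
  plan:
    - {"dx": -0.011,"dy": 0.26,"dz": 0,"twist": 0}
    - {"dx": 0,"dy": 0,"dz": 0.3,"twist": 0}
    - {"dx": 0,"dy": 0,"dz": 0.36,"twist": 0}
    - {"dx": 0,"dy": 0,"dz": 0.3,"twist": 0}
    - {"dx": 0,"dy": 0,"dz": 0.25,"twist": 0}
    - {"dx": 0,"dy": 0,"dz": 0.18,"twist": 0}
    - {"dx": 0,"dy": 0,"dz": 0.1,"twist": 0}
    - {"dx": 0,"dy": 0,"dz": 0.04,"twist": 0}
    - {"dx": 0,"dy": 0,"dz": 0,"twist": 0}
    - {"dx": 0,"dy": 0,"dz": 0,"twist": 0}

```text
clock: 25.25
tcp_pos: [0.5693, 0.3825, 0.0155]
tcp_rot: [0.0, 0.657, 0.754, 0.001]
ft_force: [-0.2, 0.8, 0.5]
finger_gap: 0.898
```

>>> drive_tool:
  plan:
    - {"dx": 0,"dy": 0,"dz": 0,"twist": 0}
    - {"dx": 0,"dy": 0,"dz": 0,"twist": 0}
    - {"dx": 0,"dy": 0,"dz": 0,"twist": 0}
    - {"dx": 0,"dy": 0,"dz": 0,"twist": 0}
    - {"dx": 0,"dy": 0,"dz": 0,"twist": 0}
    - {"dx": 0,"dy": 0,"dz": 0,"twist": 0}
    - {"dx": 0,"dy": 0,"dz": 0,"twist": 0}
  fingers: 1

```text
clock: 25.95
tcp_pos: [0.5672, 0.3825, 0.0152]
tcp_rot: [-0.001, 0.656, 0.755, -0.0]
ft_force: [-4.0, -1.8, 5.0]
finger_gap: 0.548
```

```bash
python3 go.py small .014; python3 go.py 2 .2
```

```text
small target [0.5672 0.3811] t 25.95 tcp [0.5672 0.3825 0.0152] yaw_y 0.139 tilt -1.0 gap 0.5481602422372767 F [-4.  -1.8  5. ]
shares [-0.011 -0.002  0.01 ] twist 0.0003 len 0.002
2 target [ 0.5333 -0.1317] t 25.95 tcp [0.5672 0.3825 0.0152] yaw_y 0.139 tilt -1.0 gap 0.5481602422372767 F [-4.  -1.8  5. ]
shares [-4.204 -0.877 -1.541] twist 0.0232 len 0.547
```

>>> drive_tool:
  plan:
    - {"dx": 0,"dy": 0,"dz": -0.15,"twist": 0}
    - {"dx": 0,"dy": 0,"dz": -0.3,"twist": 0}
    - {"dx": 0,"dy": 0,"dz": -0.4,"twist": 0}
    - {"dx": 0,"dy": -0.1,"dz": -0.38,"twist": 0}
    - {"dx": -0.1,"dy": -0.2,"dz": -0.31,"twist": 0}
    - {"dx": -0.3,"dy": -0.2,"dz": 0,"twist": 0.0232}
    - {"dx": -0.35,"dy": -0.15,"dz": 0,"twist": 0}
    - {"dx": -0.38,"dy": -0.1,"dz": 0,"twist": 0}
    - {"dx": -0.4,"dy": 0,"dz": 0,"twist": 0}
    - {"dx": -0.4,"dy": 0,"dz": 0,"twist": 0}
    - {"dx": -0.4,"dy": 0,"dz": 0,"twist": 0}
    - {"dx": -0.4,"dy": 0,"dz": 0,"twist": 0}
    - {"dx": -0.4,"dy": 0,"dz": 0,"twist": 0}
    - {"dx": -0.4,"dy": 0,"dz": 0,"twist": 0}
    - {"dx": -0.35,"dy": 0,"dz": 0,"twist": 0}
    - {"dx": -0.25,"dy": 0,"dz": 0,"twist": 0}
    - {"dx": -0.07,"dy": 0,"dz": 0,"twist": 0}
    - {"dx": 0,"dy": 0,"dz": 0,"twist": 0}
    - {"dx": 0,"dy": 0,"dz": 0,"twist": 0}

```text
clock: 27.85
tcp_pos: [0.5316, -0.1293, 0.1986]
tcp_rot: [-0.001, 0.67, 0.743, 0.0]
ft_force: [0.6, 0.0, -0.9]
finger_gap: 0.55
```

```bash
python3 go.py 2 .067
```

```text
2 target [ 0.5333 -0.1317] t 27.85 tcp [ 0.5316 -0.1293  0.1986] yaw_y 0.103 tilt -1.0 gap 0.5498904502713544 F [ 0.6  0.  -0.9]
shares [-0.023  0.013  1.096] twist -0.0 len 0.132
```

>>> drive_tool:
  plan:
    - {"dx": -0.015,"dy": 0.013,"dz": 0,"twist": 0}
    - {"dx": 0,"dy": 0,"dz": 0.25,"twist": 0}
    - {"dx": 0,"dy": 0,"dz": 0.25,"twist": 0}
    - {"dx": 0,"dy": 0,"dz": 0.2,"twist": 0}
    - {"dx": 0,"dy": 0,"dz": 0.15,"twist": 0}
    - {"dx": 0,"dy": 0,"dz": 0.14,"twist": 0}
    - {"dx": 0,"dy": 0,"dz": 0.1,"twist": 0}
    - {"dx": 0,"dy": 0,"dz": 0,"twist": 0}
    - {"dx": 0,"dy": 0,"dz": 0,"twist": 0}

```text
clock: 28.75
tcp_pos: [0.534, -0.1314, 0.0681]
tcp_rot: [0.0, 0.67, 0.743, 0.0]
ft_force: [-0.9, -0.5, -1.3]
finger_gap: 0.551
```

>>> drive_tool:
  plan:
    - {"dx": 0,"dy": 0,"dz": 0,"twist": 0}
    - {"dx": 0,"dy": 0,"dz": 0,"twist": 0}
    - {"dx": 0,"dy": 0,"dz": 0,"twist": 0}
    - {"dx": 0,"dy": 0,"dz": 0,"twist": 0}
    - {"dx": 0,"dy": 0,"dz": 0,"twist": 0}
    - {"dx": 0,"dy": 0,"dz": -0.1,"twist": 0}
    - {"dx": 0,"dy": 0,"dz": -0.2,"twist": 0}
    - {"dx": 0,"dy": 0,"dz": -0.4,"twist": 0}
    - {"dx": 0,"dy": 0,"dz": -0.4,"twist": 0}
    - {"dx": 0.3,"dy": 0,"dz": 0,"twist": 0}
    - {"dx": 0.4,"dy": 0,"dz": 0,"twist": 0}
    - {"dx": 0.4,"dy": 0,"dz": 0,"twist": 0}
    - {"dx": 0.4,"dy": 0,"dz": 0,"twist": 0}
    - {"dx": 0.4,"dy": 0,"dz": 0,"twist": 0}
    - {"dx": 0.4,"dy": 0,"dz": 0,"twist": 0}
    - {"dx": 0.4,"dy": 0,"dz": 0,"twist": 0}
    - {"dx": 0.3,"dy": 0,"dz": 0,"twist": 0}
    - {"dx": 0.1,"dy": 0,"dz": 0,"twist": 0}
    - {"dx": 0,"dy": 0,"dz": 0,"twist": 0}
    - {"dx": 0,"dy": 0,"dz": 0,"twist": 0}
  fingers: -0.8

```text
clock: 30.75
tcp_pos: [0.4958, 0.2374, 0.2002]
tcp_rot: [0.0, 0.67, 0.742, -0.0]
ft_force: [1.0, -0.2, -0.2]
finger_gap: 0.896
```

```bash
cat > fin.py <<'E'
from h import *
c=shoot('top','top8')
a=c['img'][110:283,215:430,::-1];cv2.imwrite('pics/c8.png',cv2.resize(a,(731,588),interpolation=2))
import m; m.c=c
from lanes import LN,Y
O={3:.0005,2:-.0013,4:-.0028,1:-.0052}
for n,(r,L,x,z) in{1:(.03,.046,-.102,.048),2:(.024,.062,-.108,.041),3:(.03,.08,-.102,.048),4:(.024,.098,-.108,.041)}.items():
    X,Yc,_=LN[n];y=O[n]
    q=(m.cyl(X+x*np.cos(Y)-y*np.sin(Y),Yc+x*np.sin(Y)+y*np.cos(Y),.012+z,r,L,Y)-[215,110]+.5)*3.4-.5
    print(n,q.min(0).round(),q.max(0).round())
E
python3 fin.py | grep -v '\['  ; python3 - <<'E'
from bench import get_obs
o=get_obs();print(o['clock'],o['tcp_pos'])
E
```

```text
yaw 0.13942248770811466 0.13501601845097277 0.14382895696525652
30.8 [0.49592508 0.23695583 0.20007004]
```

View pics/c8.png

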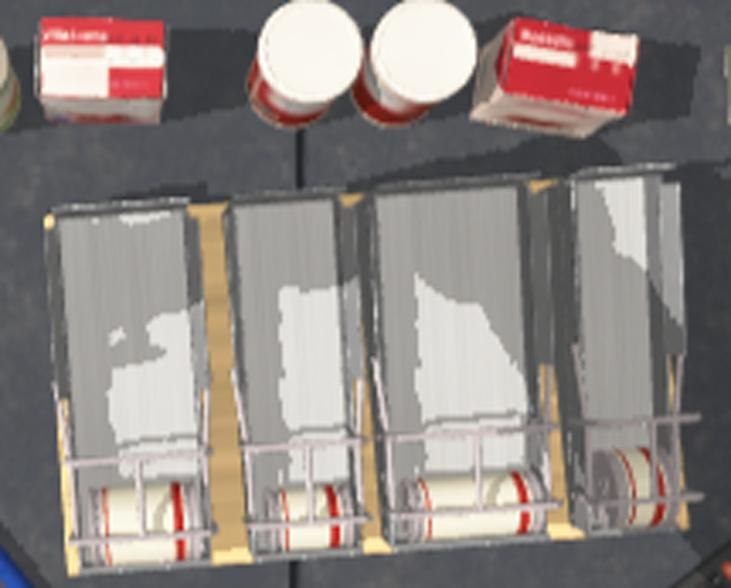

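```bash
python3 fin.py | tail -4; python3 - <<'E'
from h import *
a,b=load('top0'),load('top8'); d=cv2.absdiff(a['img'],b['img'])[95:155,185:290].max(2); print('bystander area: changed px',(d>60).sum(), 'of',d.size)
a=load('top7')['img'];b=load('top8')['img'];d=cv2.absdiff(a,b)[225:275,225:425].max(2);print('cols changed since t7', (d>60).sum(0).nonzero()[0]+225)
E
```

```text
1 [587. 444.] [681. 529.]
2 [261. 485.] [353. 556.]
3 [ 86. 480.] [198. 569.]
4 [397. 470.] [543. 543.]
bystander area: changed px 0 of 6300
cols changed since t7 [298 299 300 301 302 303 304 305 306 307 308 309 310 311 312 313 314 315
 316 317 318 320 340 343 344 345 346 347 348 349 350 351 352 353 354 355
 356 357 358 359 360 361 362 363 364 365 366 367 368 369 370 371 372 373
 374 375 376 392 413 414]
```

The predicted and observed outlines agree to about 5 crop px (roughly 4 mm), all four tins lie at their stops, and the pixels around the bystanders are unchanged.

```bash
python3 -c "
from bench import hand_in; print(hand_in())"
```

```text
the job is handed in; nothing more can be done
None
```

I loaded all four tins and handed the job in at about 31 s on the robot's clock. Slim went into lane 4, stout into lane 3, squat into lane 1 and small into lane 2. Each was gripped across its flanks, let go about 5 mm above the deck at x = 55 mm, and rolled to the stop by itself.

**Tin positions:** the last top picture shows each tin lying across its own lane at the front stop. Their outlines match the predicted resting outlines to about 4 mm; the limit across the lane is 12 mm.

**Bystanders:** the picture area around the standing tin and carton shows no changed pixels since the start.

**Gripper:** it was open, empty and clear of the lanes at hand-in.

I had no direct measure of the tins' final speed or angle beyond the pictures. I used 14 pictures. One move call was refused for missing keys and resent; no check failed.

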